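Faceplate out over the shelf edge

ROBOT

A 6-joint arm with a two-finger parallel gripper is mounted at the origin on the work surface. World frame = base frame: x ahead of the robot, y to its left, z up, the work surface at z = 0. Lengths are in m, angles in rad, forces in N, time in s.
With the tool pointing down it reaches from about 0.35 to 0.775 m from the base axis. Payload 5.5 kg.
Tool frame: the origin (TCP) lies on the centre line of the jaws, within the pads' length; the fingertips stand ctrl.finger_overhang ahead of it and the grasp point (between the pads) lies 6 mm ahead of it (ctrl.finger_overhang is the distance from the TCP to the fingertips, in m); z points along the fingers, y is the line along which they close (so a half turn about z gives the same grasp; the last joint's range is limited). The gripper opens to 85 mm and grips with 20 to 120 N. Pads are 22 mm wide; open, the fingers measure 114 mm over their backs; the gripper's body (76 mm by 85 mm) begins 54 mm behind the grasp point. The pads swing forward as they close: fully open they stand 13 mm farther back than shut.
Start: joints at [1.039, 0.313, 0.046, 1.304, 0, 1.431], TCP at [0.22, 0.531, 0.225] pointing down, gripper open.
Joint ranges: [-2.76, 2.76], [-0.86, 1.69], [-1.03, 1.26], [-2.2, 2.34], [-1.47, 1.5], [-3.14, 3.14]. Speed limits (rad/s): [2.57, 2.57, 3.14, 3.14, 3.14, 3.14].

INTERFACE

Orientations are given as a 3x3 rotation matrix whose columns are the frame's x, y, z axes.
In Python, from station import ctrl, cams gives the robot as it stands.
- The arm moves only by the tool step_arm, never from a script. Its argument "rows" is a list of rows, each a list of 3 entries, a list of its own where there are three numbers: the shift along the tool's x, y, z as a fraction of full scale, then the turn, a rotation vector about the tool's x, y, z as a fraction of full scale, then the opening, from 0 (shut) to 1 (fully open). A call has 1 to 8 rows; each row shifts and turns the commanded pose from where the row before left it, along the tool's axes as they then stand; what a row does not reach is not made up. Full scale, the value 1, is 100 mm for a shift and pi rad for a turn. A row lasts 1/8 s, in which the tool goes at most 62.5 mm and 10.7 degrees, less where a joint would pass 70% of its speed; a pose out of reach is approached as far as the arm can. A call with a number of a shift or a turn outside -1 to 1 is refused whole. A call with a gripper value outside its range is refused whole. The fingers move at their own pace and stop on an object; "force" is the grip in N (left out, the last holds). Time passes only in rows, so rows that do not move let the fingers close. It gives the time, the measured TCP pose, the force, the opening and the grip force at its end, in the units of the state.
- ctrl.get_obs(): the state, without advancing time (a new reading comes with each control period).
- cams.snapshot(name): name is "scene" or "top"; returns the picture (480x640x3 uint8, red, green, blue); there is no depth.
- cams.camera_info(name): a dict with "camera_matrix" (3x3 intrinsics, pixels), "R" (3x3) and "t" (3): a world point X has camera coordinates R X + t. Camera axes: x right, y down, z forward; pixel columns grow to the right and rows downward; lengths in m; the calibration is good to about 2 mm. A picture is of the moment at which its call begins. camera_info takes no time and is no camera call.
- ctrl.hand_in(): hands the job in; it is judged then, once.
The state is a dict: "time": time; "q": joint angles; "dq": joint speeds; "joint_efforts": joint torques, N m; "eef_pos": TCP position; "eef_rot": TCP orientation; "contact_force": force on the tool from outside, world axes, zero at the start; "ft_torque": the same for the moment, N m; "width": opening from 0.0 (shut) to 1.0 (fully open); "grip_force": force on a finger pad.
Only numpy, scipy, OpenCV 4.12 (cv2) and the standard library are available. Lean on these libraries where they do the work, as an engineer would, in place of code of your own. Each camera call takes 0.05 s, during which the arm holds its last target. There are 200 camera calls.

TASK

Two bare aluminium plates lie on the low dark rack shelf. With the fingertips, push the larger one (with the three big connector holes) away from the robot until it sticks out 30 mm past the shelf's far edge, square to that edge, so that screws can be put into its front row of holes from beneath. Only slide it, never pick it up or tip it; leave it lying flat on the shelf, and leave everything else where it is.

Things in the scene. Friction and masses are not known exactly. Their poses are not given: they have to be found in the camera images.
- shelf: low dark steel rack shelf, fixed on the bench, 250 (x) x 440 (y) mm, flat top 44 mm above the bench, no raised rim on any side; origin on the bench under its centre; x points away from the robot, across the far edge, y along that edge; turned up to 15 degrees
- shelf_edge (a point): middle of the shelf's far long edge, on its top surface (125 mm in +x from the shelf's centre, 44 mm above the bench); axes as the shelf's: x points straight out over the edge, y along it
- plate: the plate to push: loose bare aluminium faceplate, 90 (x) x 120 (y) x 6 mm thick, about 0.17 kg, lying flat on the shelf, three black 23 mm connector holes across its middle and a row of four small screw holes near its front (far) long side; origin at the centre of its underside, x towards its front side; it starts wholly on the shelf, 10 to 85 mm short of the far edge, askew up to about 17 degrees to the shelf, on the left or right half; free shelf top behind it
- plate_front (a point): middle of the plate's front (far) long side, on its upper face, 45 mm in +x from the plate's origin, 6 mm above its underside; its x in the frame of shelf_edge is the overhang
- blank: the smaller plain aluminium plate, 44 (x) x 120 (y) x 6 mm, two small holes, on the other half of the shelf, at least 25 mm from the larger plate; origin at the centre of its underside; a bystander, loose
- jar: small glass jar with a black lid, 32 mm across, 45 mm high, at the near left corner of the shelf; origin under its centre; a bystander, loose
- jack: small white socket module, 22 x 18 x 30 mm high, near the middle of the shelf's near side; origin under its centre; a bystander, loose
- screwdriver: screwdriver lying on the bench to the right of the shelf; origin under it, x towards the tip; a bystander, loose
- tape: black ring, a 90 mm roll 19 mm high, on the bench to the left; origin under its centre; a bystander, loose
- mug: white mug, 80 mm across, 90 mm high, on the bench to the right; origin under its centre; a bystander, loose
- adapter: black power adapter block, 85 x 50 x 32 mm, on the bench to the left; origin under its centre; a bystander, loose
There are look-alikes about, which are no part of the job. Leave any brown or orange look-alike of the plate alone.

How it is judged:
By the outcome, as a careful person would: the job done as asked, in the order asked, and still so for the second after the job is handed in, with the robot touching nothing.
It also fails if it takes over 42 s, if anything falls off the work surface, if the arm or the gripper's body presses on something with over 40 N, if the wrist force passes 120 N, or if a joint passes its speed limit or range.

## Working session

There is one attempt and no reset: what is moved stays moved. The work goes in short steps, Python scripts to look and compute and a tool call to move; the robot and the scene stay as the last step left them, time stands still between calls to the robot, and variables do not carry over. Pictures are saved under pics/ and viewed, at most 10 in all, crops included, and the job is handed in when it is done.

Besides the shell and the picture viewer there is one more tool, called after "Request:" as name([rows], argument=value, ...), one row to a line, values as JSON. step_arm: Moves the arm, as the interface text tells. Its arguments: {"type":"object","properties":{"rows":{"type":"array"},"force":{"type":"number"}},"required":["rows"]}

```bash
mkdir -p pics; python3 - <<'E'
from station import ctrl,cams
import cv2
for n in("top","scene"):
    cv2.imwrite(f"pics/{n}0.png",cams.snapshot(n)[:,:,::-1]);i=cams.camera_info(n);print(n,i)
o=ctrl.get_obs();print(o["time"],o["eef_pos"],o["eef_rot"],ctrl.finger_overhang,o["width"])
E
```

```text
top {'camera_matrix': array([[484.05646463,   0.        , 321.89314031],
       [  0.        , 484.05646463, 249.0447031 ],
       [  0.        ,   0.        ,   1.        ]]), 'R': array([[ 0.02312404, -0.99941983,  0.0250055 ],
       [-0.98311363, -0.02727419, -0.18095221],
       [ 0.18152923, -0.0203989 , -0.98317395]]), 't': array([-0.01498231,  0.51566762,  1.02356053])}
scene {'camera_matrix': array([[484.17108264,   0.        , 321.5288955 ],
       [  0.        , 484.17108264, 239.71573941],
       [  0.        ,   0.        ,   1.        ]]), 'R': array([[ 0.00970138,  0.99986974, -0.01289893],
       [ 0.75499485, -0.01578232, -0.65554077],
       [-0.65565895, -0.00337898, -0.75504961]]), 't': array([-0.02668815, -0.34968026,  1.39035721])}
0.1 [0.21934197 0.53102601 0.22457678] [[-9.24222931e-01  3.81852444e-01 -8.26991261e-04]
 [ 3.81853276e-01  9.24221859e-01 -1.42494830e-03]
 [ 2.20203410e-04 -1.63275921e-03 -9.99998643e-01]] 0.025 1.000806621307479
```

View pics/top0.png

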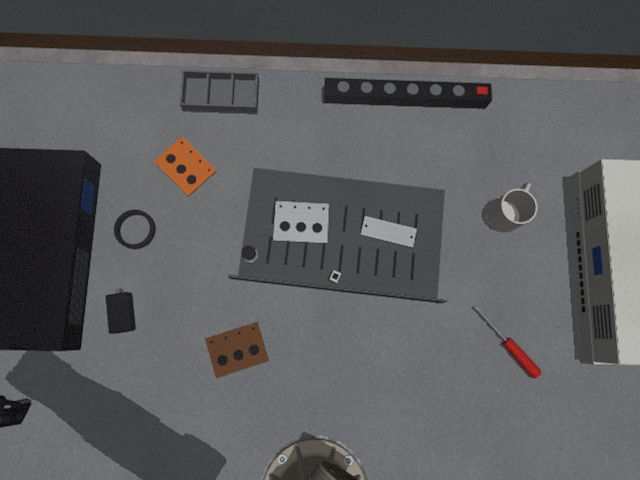

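View pics/scene0.png

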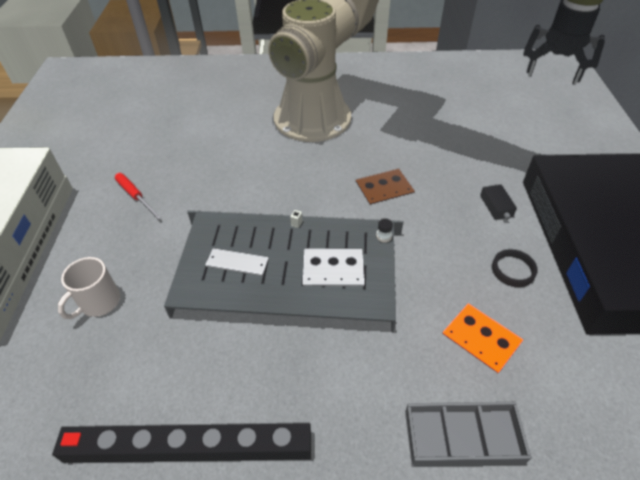

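Top picture: the candidates are the bare aluminium plate at (301,222) with three holes, the orange look-alike at (186,165), the brown one at (237,349) and the plain blank at (389,232). I choose (301,222), and check it in a crop that I also use for the corners.

```bash
python3 - <<'E'
import cv2
a=cv2.imread("pics/top0.png")[155:305,240:450] 
cv2.imwrite("pics/crop0.png",cv2.resize(a[:, :],None,fx=3.8,fy=3.8,interpolation=cv2.INTER_CUBIC))
E
```

```text
(no output)
```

View pics/crop0.png

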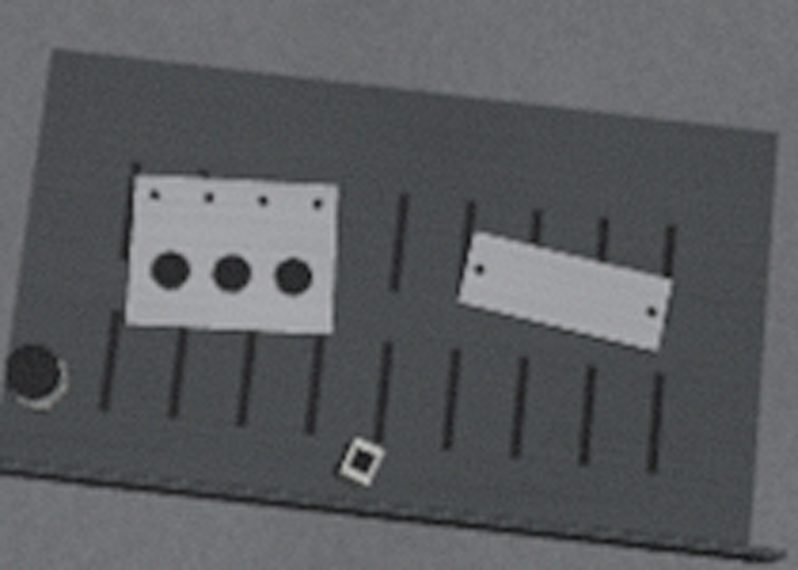

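```bash
cat > h.py <<'E'
import numpy as np,cv2
from station import ctrl,cams
I=cams.camera_info("top");K,R,T=I["camera_matrix"],I["R"],I["t"]
def world(uv,z):
    d=np.c_[np.atleast_2d(uv),np.ones(len(np.atleast_2d(uv)))]@np.linalg.inv(K).T@R
    c=-R.T@T
    return (c+d*((z-c[2])/d[:,2])[:,None])[:,:2]
def crop(xy): return (np.array(xy,float)+.5)/3.8-.5+[240,155]
def edge(g,cols=range(262,438,2)):
    pts=[]
    a,b=crop([53,49]),crop([778,133])
    for u in cols:
        v0=a[1]+(u-a[0])*(b[1]-a[1])/(b[0]-a[0]); r=np.arange(int(v0)-4,int(v0)+6)
        s=np.abs(np.diff(cv2.GaussianBlur(g,(5,1),0)[r,u].astype(float))); s=np.clip(s-4,0,None)
        if s.sum()>0: pts.append((u,(s*(r[:-1]+.5)).sum()/s.sum()))
    vx,vy,x,y=cv2.fitLine(np.array(pts,np.float32),cv2.DIST_HUBER,0,.01,.01).ravel()
    return world([(u,y+(u-x)*vy/vx) for u in (a[0],b[0])],.044)
def plate(im,box=(262,190,345,255),k=6):
    u0,v0,u1,v1=box; g=im[v0:v1,u0:u1].min(2)
    G=cv2.resize(g,None,fx=k,fy=k,interpolation=cv2.INTER_CUBIC)
    m=(G>125).astype(np.uint8)
    c=max(cv2.findContours(m,0,cv2.CHAIN_APPROX_NONE)[0],key=cv2.contourArea)[:,0]
    w=world((c+.5)/k-.5+[u0,v0],.05)
    return cv2.boxPoints(cv2.minAreaRect((w*1000).astype(np.float32)))/1000
def frame(e):
    y=e[0]-e[1]; y/=np.linalg.norm(y); return e.mean(0),np.array([y[1],-y[0]]),y
E
python3 - <<'E'
from h import *
im=cv2.imread("pics/top0.png");np.set_printoptions(precision=4,suppress=True)
hand=world(crop([[53,49],[778,133]]),.044);e=edge(im[:,:,1].copy())
print("edge hand",hand,"fit",e,np.linalg.norm(hand[0]-hand[1]))
o,x,y=frame(e);print("o",o,"x",x,"ang",np.degrees(np.arctan2(x[1],x[0])))
P=world(crop([[135,175],[339,184],[332,333],[126,325]]),.05);Q=plate(im)
for n,p in(("hand",P),("fit",Q)):
    print(n,p,"shelf",np.c_[(p-o)@x,(p-o)@y])
for n,c,z in(("jar",[33,372],.089),("jack",[362,461],.074),("blankL",[475,233],.05),("blankL2",[459,302],.05)):
    w=world(crop(c),z)[0];print(n,w,(w-o)@x,(w-o)@y)
E
```

```text
edge hand [[ 0.7012  0.1583]
 [ 0.6623 -0.2786]] fit [[ 0.7018  0.1583]
 [ 0.6628 -0.2786]] 0.43863413747243074
o [ 0.6823 -0.0602] x [ 0.996 -0.089] ang -5.104977345502251
hand [[ 0.6227  0.1055]
 [ 0.6208 -0.015 ]
 [ 0.5309 -0.0128]
 [ 0.5323  0.1071]] shelf [[-0.0741  0.1597]
 [-0.0652  0.0395]
 [-0.155   0.0337]
 [-0.1643  0.1532]]
fit [[ 0.5298 -0.0125]
 [ 0.6202 -0.0149]
 [ 0.6233  0.1053]
 [ 0.5329  0.1077]] shelf [[-0.1561  0.0339]
 [-0.0659  0.0396]
 [-0.0734  0.1596]
 [-0.1637  0.1539]]
jar [0.4964 0.1543] -0.20425847547968567 0.1970783163487631
jack [ 0.4533 -0.0304] -0.23071646634583196 0.009235267949370437
blankL [ 0.5934 -0.0958] -0.08539223115843762 -0.043391380820647085
blankL2 [ 0.5515 -0.0867] -0.12789525136454058 -0.038065640736166355
```

Both measurements agree. The plate's front edge is 66–73 mm short of the shelf edge, and it's askew by 3.6°. I'll push with both open fingertips held parallel to the edge. First I turn, then travel over.

Request:
step_arm([
  [[0,0,0],[0,0,-0.0482],1],
  [[0,0,0],[0,0,-0.0482],1],
  [[-0.3,-0.45,0],[0,0,0],1],
  [[-0.32,-0.45,0],[0,0,0],1],
  [[-0.32,-0.45,0],[0,0,0],1],
  [[-0.32,-0.45,0],[0,0,0],1],
  [[-0.32,-0.45,0],[0,0,0],1],
  [[-0.32,-0.45,0],[0,0,0],1],
])

```text
time: 1.1
eef_pos: [0.3853, 0.244, 0.2252]
eef_rot: [[-0.996, 0.089, -0.0], [0.089, 0.996, -0.0], [0.0, -0.0, -1.0]]
contact_force: [0.0, 0.9, 0.3]
width: 0.999
grip_force: 0.0
```

Request:
step_arm([
  [[-0.32,-0.45,0],[0,0,0],1],
  [[-0.32,-0.45,0],[0,0,0],1],
  [[-0.32,-0.45,0.3],[0,0,0],1],
  [[-0.32,-0.45,0.3],[0,0,0],1],
  [[0,0,0.2],[0,0,0],1],
  [[0,0,0],[0,0,0],1],
])

```text
time: 1.85
eef_pos: [0.4944, 0.0549, 0.1437]
eef_rot: [[-0.996, 0.09, -0.005], [0.09, 0.996, 0.0], [0.005, 0.0, -1.0]]
contact_force: [-0.6, 0.3, -0.1]
width: 1.002
grip_force: 0.0
```

```bash
cat >> h.py <<'E'
O=np.array([.6823,-.0602]);X=np.array([.99603,-.08898]);Y=np.array([.08898,.99603])
def rep():
    o=ctrl.get_obs();p=o["eef_pos"];r=o["eef_rot"]
    print("t",round(o["time"],2),"shelf mm",np.round([(p[:2]-O)@X*1e3,(p[:2]-O)@Y*1e3,p[2]*1e3],1),"yaw err deg",np.degrees(np.arctan2(-r[0,1],r[1,1]))+5.105,"z",r[:,2].round(4),"F",o["contact_force"].round(2),o["width"])
E
python3 -c "
from h import *
rep()"
```

```text
t 1.85 shelf mm [-197.4   97.9  143.7] yaw err deg -0.0835242469913613 z [-4.8e-03  4.0e-04 -1.0e+00] F [-0.57  0.35 -0.08] 1.001693570038165
```

Request:
step_arm([
  [[0,0,0.3],[0,0,0],1],
  [[0,0,0.3],[0,0,0],1],
  [[0,0,0.06],[0,0,0],1],
  [[0,0,0],[0,0,0],1],
  [[0,0,0.015],[0,0,0],1],
  [[0,0,0.015],[0,0,0],1],
  [[0,0,0],[0,0,0],1],
])

```text
time: 2.72
eef_pos: [0.4963, 0.0555, 0.0771]
eef_rot: [[-0.996, 0.089, 0.001], [0.089, 0.996, 0.0], [-0.001, 0.0, -1.0]]
contact_force: [-0.4, 0.2, 0.1]
width: 1.004
grip_force: 0.0
```

```bash
python3 -c "
from h import *
rep()
cv2.imwrite('pics/s1.png',cv2.resize(cams.snapshot('scene')[160:340,150:430,::-1],None,fx=2.8,fy=2.8,interpolation=cv2.INTER_CUBIC))"
```

```text
t 2.73 shelf mm [-195.5   98.7   77.1] yaw err deg 0.008397462843217518 z [ 8.e-04  0.e+00 -1.e+00] F [-0.39  0.23  0.15] 1.0042752705721538
```

View pics/s1.png

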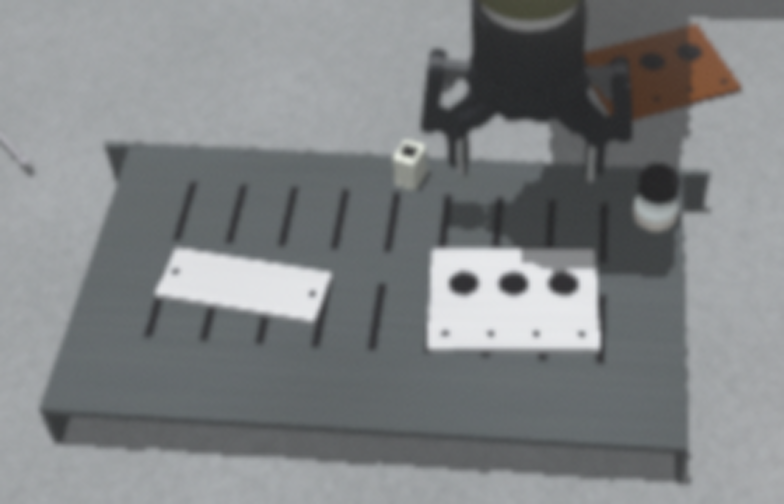

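The fingers are still clearly above the shelf, at about (460,170) and (592,175) in the crop. The jar at (657,195) is close to the left knuckle, so I shift sideways and forward slightly, then keep descending.

Request:
step_arm([
  [[-0.1,-0.08,0],[0,0,0],1],
  [[0,0,0.04],[0,0,0],1],
  [[0,0,0.04],[0,0,0],1],
  [[0,0,0.04],[0,0,0],1],
  [[0,0,0.02],[0,0,0],1],
  [[0,0,0.02],[0,0,0],1],
  [[0,0,0],[0,0,0],1],
])

```text
time: 3.65
eef_pos: [0.5052, 0.0467, 0.0606]
eef_rot: [[-0.996, 0.089, -0.0], [0.089, 0.996, 0.0], [0.0, 0.0, -1.0]]
contact_force: [-0.4, -0.5, 0.2]
width: 1.002
grip_force: 0.0
```

```bash
python3 -c "
from h import *
rep()"
```

```text
t 3.65 shelf mm [-185.9   90.7   60.6] yaw err deg 0.01378925011133525 z [-2.e-04  1.e-04 -1.e+00] F [-0.37 -0.47  0.2 ] 1.0023888763277342
```

Request:
step_arm([
  [[0,0,0.015],[0,0,0],1],
  [[0,0,0.01],[0,0,0],1],
  [[0,0,0],[0,0,0],1],
])

```text
time: 4.03
eef_pos: [0.5053, 0.0467, 0.0582]
eef_rot: [[-0.996, 0.089, -0.0], [0.089, 0.996, 0.0], [0.0, 0.0, -1.0]]
contact_force: [0.8, 0.8, -0.2]
width: 0.996
grip_force: 0.0
```

Request:
step_arm([
  [[0,0,0.01],[0,0,0],1],
  [[0,0,0],[0,0,0],1],
])

```text
time: 4.28
eef_pos: [0.5052, 0.0466, 0.0571]
eef_rot: [[-0.996, 0.089, -0.0], [0.089, 0.996, 0.0], [0.0, 0.0, -1.0]]
contact_force: [0.1, 0.4, 0.1]
width: 0.998
grip_force: 0.0
```

Request:
step_arm([
  [[0,0,0.01],[0,0,0],1],
  [[0,0,0],[0,0,0],1],
])

```text
time: 4.53
eef_pos: [0.5052, 0.0467, 0.0561]
eef_rot: [[-0.996, 0.089, -0.0], [0.089, 0.996, 0.0], [0.0, 0.0, -1.0]]
contact_force: [0.5, -0.2, -0.6]
width: 1.0
grip_force: 0.0
```

Request:
step_arm([
  [[0,0,0.01],[0,0,0],1],
  [[0,0,0],[0,0,0],1],
])

```text
time: 4.78
eef_pos: [0.5052, 0.0467, 0.0551]
eef_rot: [[-0.996, 0.089, -0.0], [0.089, 0.996, 0.0], [0.0, 0.0, -1.0]]
contact_force: [0.8, -0.5, -0.5]
width: 1.0
grip_force: 0.0
```

Request:
step_arm([
  [[0,0,0.01],[0,0,0],1],
  [[0,0,0],[0,0,0],1],
])

```text
time: 5.03
eef_pos: [0.5052, 0.0467, 0.0541]
eef_rot: [[-0.996, 0.089, -0.0], [0.089, 0.996, 0.0], [0.0, 0.0, -1.0]]
contact_force: [0.4, 0.2, 0.3]
width: 1.004
grip_force: 0.0
```

Request:
step_arm([
  [[0,0,0.01],[0,0,0],1],
  [[0,0,0],[0,0,0],1],
])

```text
time: 5.28
eef_pos: [0.5053, 0.0467, 0.0532]
eef_rot: [[-0.996, 0.089, -0.0], [0.089, 0.996, 0.0], [0.0, 0.0, -1.0]]
contact_force: [-0.0, -0.1, -1.0]
width: 0.994
grip_force: 0.0
```

```bash
python3 -c "
from h import *
rep()
cv2.imwrite('pics/s2.png',cv2.resize(cams.snapshot('scene')[180:300,270:430,::-1],None,fx=5,fy=5,interpolation=cv2.INTER_CUBIC))"
```

```text
t 5.28 shelf mm [-185.8   90.7   53.2] yaw err deg 0.008925754098557448 z [-0.e+00  1.e-04 -1.e+00] F [-0.03 -0.09 -1.  ] 0.9942030563097081
```

View pics/s2.png

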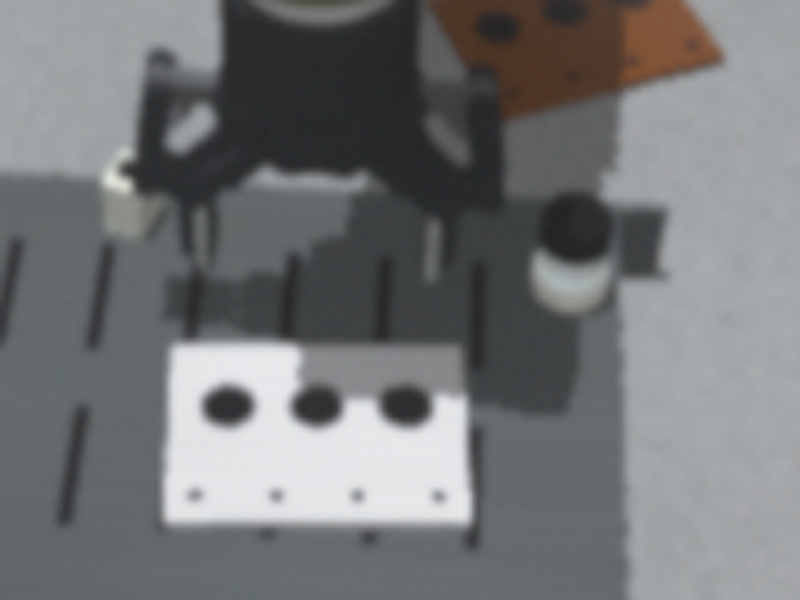

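```bash
python3 -c "
from h import *
J=cams.camera_info('scene')
for z in (.04,.044,.05,.055,.06):
  for dx in (0,.011):
    r=[]
    for dy in (-.05,.05):
      w=np.r_[O+(-.1858+dx)*X+(.0907+dy)*Y,z];c=J['R']@w+J['t'];p=J['camera_matrix']@c;p=p[:2]/p[2]
      r+=list(((p-[270,180]+.5)*5-.5).round(0))
    print(z,dx,r)
"
```

```text
0.04 0 [np.float64(200.0), np.float64(306.0), np.float64(435.0), np.float64(318.0)]
0.04 0.011 [np.float64(197.0), np.float64(326.0), np.float64(434.0), np.float64(338.0)]
0.044 0 [np.float64(200.0), np.float64(300.0), np.float64(435.0), np.float64(312.0)]
0.044 0.011 [np.float64(197.0), np.float64(319.0), np.float64(434.0), np.float64(332.0)]
0.05 0 [np.float64(199.0), np.float64(291.0), np.float64(436.0), np.float64(303.0)]
0.05 0.011 [np.float64(197.0), np.float64(310.0), np.float64(435.0), np.float64(323.0)]
0.055 0 [np.float64(199.0), np.float64(283.0), np.float64(436.0), np.float64(295.0)]
0.055 0.011 [np.float64(196.0), np.float64(302.0), np.float64(435.0), np.float64(315.0)]
0.06 0 [np.float64(198.0), np.float64(275.0), np.float64(437.0), np.float64(287.0)]
0.06 0.011 [np.float64(196.0), np.float64(295.0), np.float64(436.0), np.float64(307.0)]
```

No contact yet: the visible finger ends, at about (205,265) and (432,280), come out above plate height. I continue down in 1 mm steps, watching the force.

Request:
step_arm([
  [[0,0,0.01],[0,0,0],1],
  [[0,0,0],[0,0,0],1],
])

```text
time: 5.58
eef_pos: [0.5053, 0.0467, 0.0521]
eef_rot: [[-0.996, 0.089, -0.0], [0.089, 0.996, 0.0], [0.0, 0.0, -1.0]]
contact_force: [0.1, -0.5, -0.9]
width: 0.999
grip_force: 0.0
```

Request:
step_arm([
  [[0,0,0.01],[0,0,0],1],
  [[0,0,0],[0,0,0],1],
])

```text
time: 5.82
eef_pos: [0.5052, 0.0467, 0.0511]
eef_rot: [[-0.996, 0.089, -0.0], [0.089, 0.996, 0.0], [0.0, 0.0, -1.0]]
contact_force: [-0.0, 0.0, -0.1]
width: 1.002
grip_force: 0.0
```

Request:
step_arm([
  [[0,0,0.01],[0,0,0],1],
  [[0,0,0],[0,0,0],1],
])

```text
time: 6.08
eef_pos: [0.5053, 0.0467, 0.0501]
eef_rot: [[-0.996, 0.089, -0.0], [0.089, 0.996, 0.0], [0.0, 0.0, -1.0]]
contact_force: [0.2, 0.1, -0.4]
width: 0.996
grip_force: 0.0
```

Request:
step_arm([
  [[0,0,0.01],[0,0,0],1],
  [[0,0,0.01],[0,0,0],1],
  [[0,0,0],[0,0,0],1],
])

```text
time: 6.45
eef_pos: [0.5052, 0.0466, 0.0481]
eef_rot: [[-0.996, 0.089, -0.0], [0.089, 0.996, 0.0], [0.0, 0.0, -1.0]]
contact_force: [0.5, -0.0, 0.7]
width: 0.999
grip_force: 0.0
```

```bash
python3 -c "
from h import *
rep()
a=cams.snapshot('scene')[205:265,290:390,::-1].astype(float)
a=np.clip((a/255)**.5*255,0,255).astype(np.uint8)
cv2.imwrite('pics/s3.png',cv2.resize(a,None,fx=8,fy=8,interpolation=cv2.INTER_CUBIC))"
```

```text
t 6.45 shelf mm [-185.9   90.7   48.1] yaw err deg 0.005258737296252924 z [-2.e-04  1.e-04 -1.e+00] F [ 0.53 -0.02  0.65] 0.9991884103994755
```

View pics/s3.png

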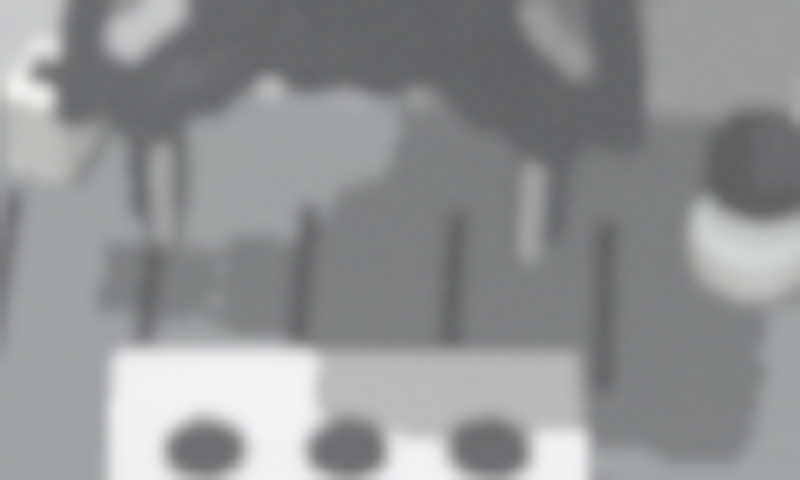

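Request:
step_arm([
  [[0,0,0.01],[0,0,0],1],
  [[0,0,0.01],[0,0,0],1],
  [[0,0,0],[0,0,0],1],
])

```text
time: 6.88
eef_pos: [0.5052, 0.0467, 0.0461]
eef_rot: [[-0.996, 0.089, -0.0], [0.089, 0.996, 0.0], [0.0, 0.0, -1.0]]
contact_force: [-0.7, 0.5, 0.6]
width: 1.002
grip_force: 0.0
```

Request:
step_arm([
  [[0,0,0.01],[0,0,0],1],
  [[0,0,0.01],[0,0,0],1],
  [[0,0,0],[0,0,0],1],
])

```text
time: 7.25
eef_pos: [0.5052, 0.0467, 0.0441]
eef_rot: [[-0.996, 0.089, -0.0], [0.089, 0.996, 0.0], [0.0, 0.0, -1.0]]
contact_force: [0.5, 0.0, 0.3]
width: 0.997
grip_force: 0.0
```

Request:
step_arm([
  [[0,0,0.01],[0,0,0],1],
  [[0,0,0.01],[0,0,0],1],
  [[0,0,0],[0,0,0],1],
])

```text
time: 7.62
eef_pos: [0.5052, 0.0467, 0.0421]
eef_rot: [[-0.996, 0.089, -0.0], [0.089, 0.996, 0.0], [0.0, 0.0, -1.0]]
contact_force: [-0.8, -0.5, 0.7]
width: 0.997
grip_force: 0.0
```

Request:
step_arm([
  [[0,0,0.01],[0,0,0],1],
  [[0,0,0],[0,0,0],1],
])

```text
time: 7.88
eef_pos: [0.5053, 0.0467, 0.0411]
eef_rot: [[-0.996, 0.089, -0.0], [0.089, 0.996, 0.0], [0.0, 0.0, -1.0]]
contact_force: [0.3, 0.3, -0.3]
width: 1.002
grip_force: 0.0
```

```bash
python3 -c "
from h import *
rep()
a=cams.snapshot('scene')[205:265,290:390,::-1].astype(float)
a=np.clip((a/255)**.5*255,0,255).astype(np.uint8)
cv2.imwrite('pics/s4.png',cv2.resize(a,None,fx=8,fy=8,interpolation=cv2.INTER_CUBIC))"
```

```text
t 7.88 shelf mm [-185.8   90.7   41.1] yaw err deg 0.008220041443082415 z [-1.e-04  1.e-04 -1.e+00] F [ 0.28  0.34 -0.33] 1.0019277924868508
```

View pics/s4.png

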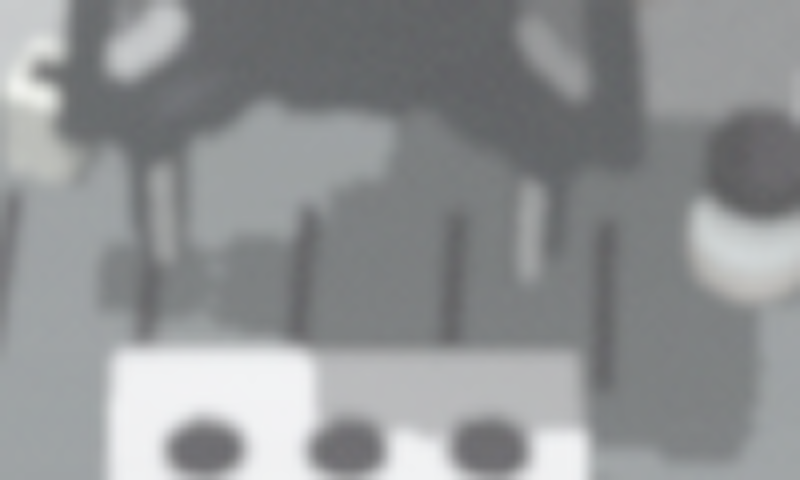

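Tips are now at about (165,260) and (530,280), roughly 8 mm above the shelf by projection. I keep going down.

Request:
step_arm([
  [[0,0,0.01],[0,0,0],1],
  [[0,0,0.01],[0,0,0],1],
  [[0,0,0],[0,0,0],1],
])

```text
time: 8.3
eef_pos: [0.5052, 0.0467, 0.0391]
eef_rot: [[-0.996, 0.089, -0.0], [0.089, 0.996, 0.0], [0.0, 0.0, -1.0]]
contact_force: [-0.3, 0.9, 0.4]
width: 1.001
grip_force: 0.0
```

Request:
step_arm([
  [[0,0,0.01],[0,0,0],1],
  [[0,0,0.01],[0,0,0],1],
  [[0,0,0],[0,0,0],1],
])

```text
time: 8.68
eef_pos: [0.5052, 0.0467, 0.0371]
eef_rot: [[-0.996, 0.089, -0.0], [0.089, 0.996, 0.0], [0.0, 0.0, -1.0]]
contact_force: [0.6, -0.3, 0.1]
width: 1.0
grip_force: 0.0
```

Request:
step_arm([
  [[0,0,0.01],[0,0,0],1],
  [[0,0,0],[0,0,0],1],
])

```text
time: 8.93
eef_pos: [0.5052, 0.0467, 0.0362]
eef_rot: [[-0.996, 0.089, -0.0], [0.089, 0.996, 0.0], [0.0, 0.0, -1.0]]
contact_force: [0.5, -0.6, -0.2]
width: 1.002
grip_force: 0.0
```

Request:
step_arm([
  [[0,0,0.01],[0,0,0],1],
  [[0,0,0],[0,0,0],1],
])

```text
time: 9.18
eef_pos: [0.5052, 0.0467, 0.0351]
eef_rot: [[-0.996, 0.089, -0.0], [0.089, 0.996, 0.0], [0.0, 0.0, -1.0]]
contact_force: [0.5, -0.5, 0.7]
width: 1.001
grip_force: 0.0
```

Request:
step_arm([
  [[0,0,0.01],[0,0,0],1],
  [[0,0,0],[0,0,0],1],
])

```text
time: 9.43
eef_pos: [0.5052, 0.0467, 0.0341]
eef_rot: [[-0.996, 0.089, -0.0], [0.089, 0.996, 0.0], [0.0, 0.0, -1.0]]
contact_force: [0.1, 0.0, 0.3]
width: 0.997
grip_force: 0.0
```

Request:
step_arm([
  [[0,0,0.01],[0,0,0],1],
  [[0,0,0],[0,0,0],1],
])

```text
time: 9.68
eef_pos: [0.5052, 0.0467, 0.0331]
eef_rot: [[-0.996, 0.089, -0.0], [0.089, 0.996, 0.0], [0.0, 0.0, -1.0]]
contact_force: [-0.1, 0.6, 0.2]
width: 1.001
grip_force: 0.0
```

Request:
step_arm([
  [[0,0,0.01],[0,0,0],1],
  [[0,0,0],[0,0,0],1],
])

```text
time: 9.93
eef_pos: [0.5053, 0.0467, 0.0322]
eef_rot: [[-0.996, 0.089, -0.0], [0.089, 0.996, 0.0], [0.0, 0.0, -1.0]]
contact_force: [-0.6, 0.3, 0.2]
width: 1.0
grip_force: 0.0
```

Request:
step_arm([
  [[0,0,0.01],[0,0,0],1],
  [[0,0,0],[0,0,0],1],
])

```text
time: 10.18
eef_pos: [0.5052, 0.0467, 0.0311]
eef_rot: [[-0.996, 0.089, -0.0], [0.089, 0.996, 0.0], [0.0, 0.0, -1.0]]
contact_force: [0.1, -0.1, 0.6]
width: 0.999
grip_force: 0.0
```

Request:
step_arm([
  [[0,0,0.01],[0,0,0],1],
  [[0,0,0],[0,0,0],1],
])

```text
time: 10.42
eef_pos: [0.5052, 0.0467, 0.0301]
eef_rot: [[-0.996, 0.089, -0.0], [0.089, 0.996, 0.0], [0.0, 0.0, -1.0]]
contact_force: [-0.6, 0.5, 0.1]
width: 0.999
grip_force: 0.0
```

```bash
python3 -c "
from h import *
rep()
a=cams.snapshot('scene')[205:265,290:390,::-1].astype(float)
a=np.clip((a/255)**.5*255,0,255).astype(np.uint8)
cv2.imwrite('pics/s5.png',cv2.resize(a,None,fx=8,fy=8,interpolation=cv2.INTER_CUBIC))"
```

```text
t 10.43 shelf mm [-185.9   90.7   30.1] yaw err deg 0.006303206261663696 z [-2.e-04  1.e-04 -1.e+00] F [-0.58  0.52  0.08] 0.9993286536185436
```

View pics/s5.png

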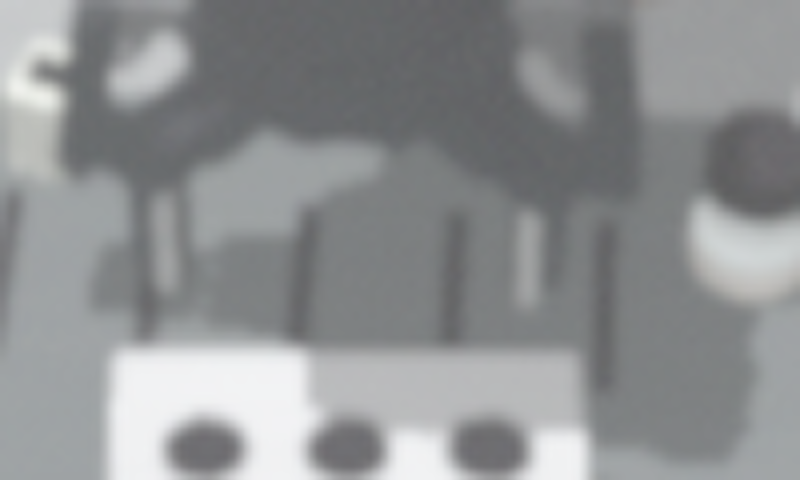

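Tips at (167,293) and (527,308): using the front face of the 22 mm wide pads, they are at z≈0.052, so about 8 mm remains. I continue.

Request:
step_arm([
  [[0,0,0.02],[0,0,0],1],
  [[0,0,0.01],[0,0,0],1],
  [[0,0,0],[0,0,0],1],
])

```text
time: 10.85
eef_pos: [0.5052, 0.0467, 0.0271]
eef_rot: [[-0.996, 0.089, -0.0], [0.089, 0.996, 0.0], [0.0, 0.0, -1.0]]
contact_force: [-0.9, -0.4, -1.2]
width: 0.997
grip_force: 0.0
```

Request:
step_arm([
  [[0,0,0.01],[0,0,0],1],
  [[0,0,0],[0,0,0],1],
])

```text
time: 11.1
eef_pos: [0.5053, 0.0467, 0.0262]
eef_rot: [[-0.996, 0.089, -0.0], [0.089, 0.996, 0.0], [0.0, 0.0, -1.0]]
contact_force: [-0.3, 0.1, 0.4]
width: 0.999
grip_force: 0.0
```

Request:
step_arm([
  [[0,0,0.01],[0,0,0],1],
  [[0,0,0],[0,0,0],1],
])

```text
time: 11.35
eef_pos: [0.5053, 0.0467, 0.0252]
eef_rot: [[-0.996, 0.089, -0.0], [0.089, 0.996, 0.0], [0.0, 0.0, -1.0]]
contact_force: [0.4, 0.1, 0.4]
width: 0.999
grip_force: 0.0
```

Request:
step_arm([
  [[0,0,0.01],[0,0,0],1],
  [[0,0,0],[0,0,0],1],
])

```text
time: 11.6
eef_pos: [0.5054, 0.0466, 0.025]
eef_rot: [[-0.996, 0.089, 0.0], [0.089, 0.996, -0.0], [-0.0, -0.0, -1.0]]
contact_force: [-2.3, 0.6, 6.4]
width: 0.996
grip_force: 3.3
```

Contact with the shelf at TCP z≈0.025 (6 N up). I lift 2.3 mm and push slowly.

Request:
step_arm([
  [[0,0,-0.023],[0,0,0],1],
  [[0,0,0],[0,0,0],1],
  [[-0.06,0,0],[0,0,0],1],
  [[-0.06,0,0],[0,0,0],1],
  [[-0.06,0,0],[0,0,0],1],
  [[-0.06,0,0],[0,0,0],1],
  [[-0.06,0,0],[0,0,0],1],
])

```text
time: 12.48
eef_pos: [0.5355, 0.0439, 0.0264]
eef_rot: [[-0.996, 0.089, -0.0], [0.089, 0.996, 0.0], [0.0, -0.0, -1.0]]
contact_force: [-0.9, 0.2, 0.5]
width: 1.003
grip_force: 0.3
```

```bash
cat >> h.py <<'E'
def meas(n,box=(262,175,345,255)):
    rep();im=cams.snapshot("top")[:,:,::-1].copy();cv2.imwrite(f"pics/{n}.png",im)
    m=(im[box[1]:box[3],box[0]:box[2]].min(2)>125); v,u=np.nonzero(m)
    q=plate(im,box);s=np.c_[(q-O)@X,(q-O)@Y]*1e3
    print("rows",v.min()+box[1],v.max()+box[1],"n",len(v));print(s[np.argsort(-s[:,0])].round(1))
E
python3 -c "
from h import *
meas('t1')"
```

```text
t 12.47 shelf mm [-155.5   90.6   26.4] yaw err deg 0.0046723109362760695 z [-3.e-04  0.e+00 -1.e+00] F [-0.9   0.19  0.55] 1.002763665757709
rows 191 226 n 74
[[ -60.1   33.9]
 [ -60.2   44.1]
 [-119.8   33.7]
 [-119.8   43.9]]
```

Request:
step_arm([
  [[-0.08,0,0],[0,0,0],1],
  [[-0.08,0,0],[0,0,0],1],
  [[-0.08,0,0],[0,0,0],1],
  [[-0.08,0,0],[0,0,0],1],
  [[-0.08,0,0],[0,0,0],1],
  [[-0.08,0,0],[0,0,0],1],
  [[-0.06,0,0],[0,0,0],1],
  [[0,0,0],[0,0,0],1],
])

```text
time: 13.52
eef_pos: [0.5898, 0.0391, 0.0266]
eef_rot: [[-0.996, 0.089, 0.001], [0.089, 0.996, 0.0], [-0.001, 0.0, -1.0]]
contact_force: [1.1, 0.1, -0.3]
width: 1.001
grip_force: 0.0
```

```bash
python3 -c "
from h import *
meas('t2',(262,150,345,245))
a=cv2.imread('pics/t2.png')[145:265,240:400];cv2.imwrite('pics/t2c.png',cv2.resize(a,None,fx=5,fy=5,interpolation=cv2.INTER_CUBIC))"
```

```text
t 13.53 shelf mm [-101.    90.7   26.6] yaw err deg 0.0029710728172256395 z [ 9.e-04  0.e+00 -1.e+00] F [ 1.11  0.07 -0.26] 1.0008254217451382
rows 150 188 n 41
[[  1.3  36.2]
 [ -0.6  43.9]
 [-29.4  28.6]
 [-31.3  36.4]]
```

View pics/t2c.png

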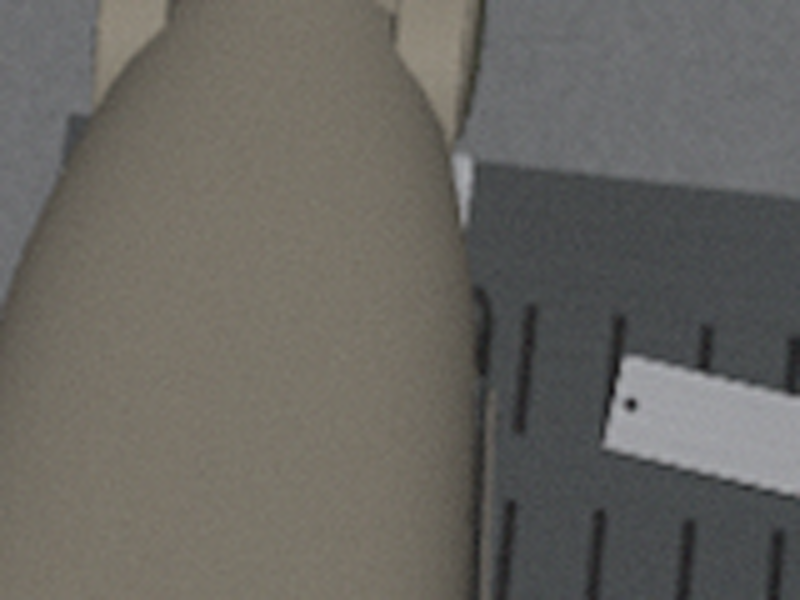

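Request:
step_arm([
  [[-0.04,0,0],[0,0,0],1],
  [[-0.04,0,0],[0,0,0],1],
  [[-0.04,0,0],[0,0,0],1],
  [[-0.04,0,0],[0,0,0],1],
  [[-0.04,0,0],[0,0,0],1],
  [[-0.03,0,0],[0,0,0],1],
  [[0,0,0],[0,0,0],1],
])

```text
time: 14.45
eef_pos: [0.6124, 0.0371, 0.0266]
eef_rot: [[-0.996, 0.089, 0.001], [0.089, 0.996, 0.0], [-0.001, 0.0, -1.0]]
contact_force: [0.8, -0.7, -0.4]
width: 1.002
grip_force: 0.0
```

```bash
cat >> h.py <<'E'
def sc(im,box=(285,240,400,345),k=6):
    """front edge of the plate from the scene camera, shelf frame mm: x at its two ends"""
    import h
    J=cams.camera_info("scene");sv=h.K,h.R,h.T
    h.K,h.R,h.T=J["camera_matrix"],J["R"],J["t"]
    u0,v0,u1,v1=box
    G=cv2.resize(im[v0:v1,u0:u1].min(2),None,fx=k,fy=k,interpolation=cv2.INTER_CUBIC)
    m=(G>165).astype(np.uint8);c=max(cv2.findContours(m,0,cv2.CHAIN_APPROX_NONE)[0],key=cv2.contourArea)[:,0]
    w=world((c+.5)/k-.5+[u0,v0],.05);h.K,h.R,h.T=sv
    s=np.c_[(w-O)@X,(w-O)@Y]*1e3
    lo,hi=s[:,1].min(),s[:,1].max();yy=np.arange(lo+8,hi-8,2)
    f=[s[np.abs(s[:,1]-y)<1.5,0].max() for y in yy];p=np.polyfit(yy,f,1)
    print("y",lo.round(1),hi.round(1),"front x at ends",np.polyval(p,[lo,hi]).round(1),"tilt deg",np.degrees(np.arctan(-p[0])).round(2),"resid",np.std(f-np.polyval(p,yy)).round(2))
E
python3 -c "
from h import *
rep()
sc(cv2.imread('pics/scene0.png'))
im=cams.snapshot('scene')[:,:,::-1].copy();cv2.imwrite('pics/s6.png',im);sc(im)"
```

```text
t 14.45 shelf mm [-78.3  90.7  26.6] yaw err deg 0.007931701023441207 z [ 6.e-04  0.e+00 -1.e+00] F [ 0.82 -0.72 -0.43] 1.0018182861258362
y 32.5 157.5 front x at ends [-64.9 -73.4] tilt deg 3.92 resid 0.16
y 31.4 153.0 front x at ends [23.4 23.7] tilt deg -0.15 resid 0.24
```

The scene camera agrees with the top view on the first picture, and now shows the plate square and about 23 mm out. I push the last 7 mm, then look.

Request:
step_arm([
  [[-0.02,0,0],[0,0,0],1],
  [[-0.02,0,0],[0,0,0],1],
  [[-0.02,0,0],[0,0,0],1],
  [[-0.01,0,0],[0,0,0],1],
  [[0,0,0],[0,0,0],1],
])

```text
time: 15.12
eef_pos: [0.619, 0.0365, 0.0265]
eef_rot: [[-0.996, 0.089, 0.0], [0.089, 0.996, 0.0], [-0.0, 0.0, -1.0]]
contact_force: [-0.4, 0.4, 0.2]
width: 0.999
grip_force: 0.3
```

```bash
python3 -c "
from h import *
rep()
im=cams.snapshot('scene')[:,:,::-1].copy();cv2.imwrite('pics/s7.png',im);sc(im)"
```

```text
t 15.12 shelf mm [-71.6  90.7  26.5] yaw err deg 0.006226662406564998 z [ 2.e-04  1.e-04 -1.e+00] F [-0.35  0.42  0.19] 0.9990625876582099
y 31.5 153.1 front x at ends [29.9 30.2] tilt deg -0.12 resid 0.25
```

The front is at 30 mm and square. I retreat straight back, lift, move aside and verify from the top camera.

Request:
step_arm([
  [[0.1,0,0],[0,0,0],1],
  [[0.2,0,0],[0,0,0],1],
  [[0,0,-0.4],[0,0,0],1],
  [[0,0,-0.55],[0,0,0],1],
  [[0,0,-0.55],[0,0,0],1],
  [[0.4,0.4,-0.2],[0,0,0],1],
  [[0.35,0.5,0],[0,0,0],1],
  [[0.35,0.5,0],[0,0,0],1],
])

```text
time: 16.18
eef_pos: [0.4907, 0.1895, 0.1971]
eef_rot: [[-0.996, 0.09, 0.002], [0.09, 0.996, 0.001], [-0.001, 0.001, -1.0]]
contact_force: [0.1, -0.2, -0.1]
width: 0.994
grip_force: 0.0
```

Request:
step_arm([
  [[0.3,0.5,0],[0,0,0],1],
  [[0.3,0.5,0],[0,0,0],1],
  [[0.3,0.5,0],[0,0,0],1],
  [[0.3,0.5,0],[0,0,0],1],
  [[0.2,0.5,0],[0,0,0],1],
  [[0,0,0],[0,0,0],1],
])

```text
time: 16.92
eef_pos: [0.3725, 0.4526, 0.1962]
eef_rot: [[-0.997, 0.083, 0.0], [0.083, 0.997, 0.001], [0.0, 0.001, -1.0]]
contact_force: [-0.0, -1.1, 0.2]
width: 1.002
grip_force: 0.0
```

```bash
python3 -c "
from h import *
meas('t3',(262,150,345,235))
im=cv2.imread('pics/t3.png')
e=edge(im[:,:,1].copy(),list(range(350,438,2)));print('edge x',((e-O)@X*1e3).round(1))
sc(cams.snapshot('scene')[:,:,::-1].copy())"
```

```text
t 16.93 shelf mm [-354.2  483.2  196.2] yaw err deg 0.31612509980258086 z [ 0.e+00  8.e-04 -1.e+00] F [-0.03 -1.1   0.24] 1.0015217286004385
rows 158 201 n 1766
[[ 30.  154.9]
 [ 29.8  33. ]
 [-61.4 155. ]
 [-61.6  33.2]]
edge x [ 0.9 -0.4]
y 31.6 152.8 front x at ends [29.8 30. ] tilt deg -0.11 resid 0.25
```

View pics/t3.png

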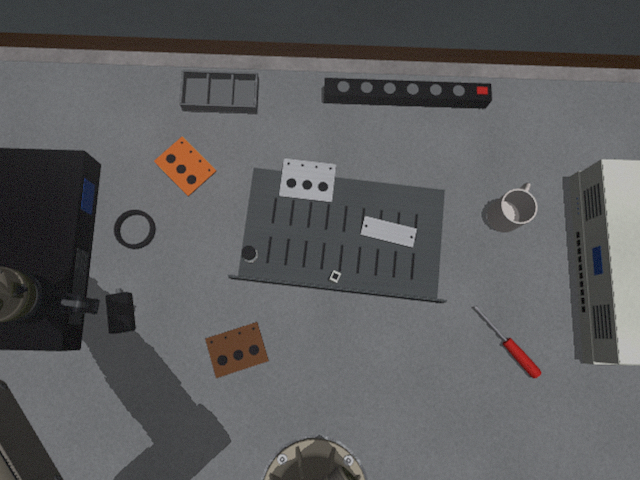

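The plate at (308,180) sticks out 30 mm and is square to the edge. The blank (389,232), jar (249,253), jack (335,276) and the rest haven't moved, and the arm is clear.

```bash
python3 -c "
from station import ctrl
print(ctrl.get_obs()['contact_force']);print(ctrl.hand_in())"
```

```text
[ 0.61019858 -0.11900287  0.22762716]
the job is handed in; nothing more can be done
None
```

The plate now sticks out 30 mm past the shelf's far edge, measured by both cameras and square to within about 0.2°; it lies flat, nothing else in view has moved, and the job was handed in at about 17 s.

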